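Hold the test pen on the ringed pad of a tilted board

TASK

Pull the orange test pen out of the tool stand and bring its spring tip down onto the gold test pad with the white ring round it, on the green board in the tilted holder. Keep the pen square to the face of the board and press it gently, until the spring tip is about half pushed in, and finish like that: still gripping the pen, with its tip held on the pad so that the reading can be taken. Leave the other tools and parts where they are and do not shift the board or change its tilt.

Things in the scene. Friction and masses are not known exactly. Their poses are not given: they have to be found in the camera images.
- pen: Cordless test pen, 163 mm, 50 g, orange, upright, tip down, hanging on the top plate by its guard (26 mm across, 62 to 68 mm from the tip). Origin: resting place of the tip; z runs up the pen. Grip: the round ribbed part, 14.5 mm across, 68 to 128 mm from the tip; above it a black head 16 mm across. Below the guard a black barrel, nose at 20 mm, then the needle.
- pen_tip (a point): Point of the pen's gold needle (2.6 mm thick, rounded to 1.6 mm at the point); it slides up into the nose with the spring. Its z runs up the pen.
- pen_plunger (a joint): How far the sprung needle is pushed into the pen, m: 0 = fully out, 0.010 = fully in, where it stops hard. The spring pushes back with 0.9 N at the start and 3.9 N at the end (300 N/m). Half pushed in is 0.005.
- tool_stand: Fixed stand, 70 x 150 mm, 75 mm high: black base, two aluminium plates on pillars. Origin mid underside, z up, y along its row of holes on the centre line. Holes at y = -45 and 0 mm (18 mm wide) hold pen and marker, either way round; the one at +42 mm holds the brush. The pen's tip starts 13 mm above the bench; lift it 65 mm or more to clear the stand.
- test_pad (a point): Marked spot: top centre of the gold pad, 8 mm across, inside a white ring 15 mm across, on the green board (55 x 70 mm). z is the outward normal of the board's face, y runs along the holder's hinge, x up the slope. A second gold pad on the board, without a ring, is not meant. Two black thumb sticks (18 mm wide, 26 mm high) stand 29 and 31 mm from the spot.
- cradle (a joint): Tilt of the board in its holder, rad: 0 = level; positive leans its face toward the holder's -x side, that is toward the robot. The hinge is clamped stiff and holds against any light push on the pad.
- board_holder: Fixed holder for the board, earthed, so the pen needs no lead: dark steel foot 110 x 140 mm, two cheeks with black knobs (157 mm across the knobs), hinge axis 58 mm above the bench. Origin at the middle of its underside, z up, y along the hinge.
- marker_pen: Bystander: red and black marker, 122 mm long, 12 mm thick, upright in the stand beside the pen, its top 128 mm above the bench. Origin at the middle of its foot, z up.
- flux_brush: Bystander: thin wooden brush, 136 mm long, upright in the stand, its top 142 mm above the bench. Origin at the middle of its foot, z up.
- shell_half: Bystander: black half of a gamepad shell, 83 x 136 x 20 mm, loose on the bench. Origin at the middle of its underside.
- solder_reel: Bystander: red-flanged reel of white wire, 49 mm across, 34 mm high, loose on the bench. Origin at the middle of its underside.
Not all that is in view belongs to the job. What is meant by the pen is not purple, and is the smaller of those in its own colour.

How it is judged:
By the outcome, as a careful person would: the job done as asked, in the order asked, and still so for the second after the job is handed in, while the arm keeps its last pose, push and grip.
It also fails if it takes over 35 s, if anything falls off the work surface, if the arm or the gripper's body presses on something with over 40 N, if the wrist force passes 120 N, or if a joint passes its speed limit or range.

ROBOT

A 6-joint arm with a two-finger parallel gripper is mounted at the origin on a cart in front of the work surface, level with it; the furniture and walls round the work are solid. World frame = base frame: x ahead of the robot, y to its left, z up, the work surface at z = 0. Lengths are in m, angles in degrees, forces in N, time in s.
With the tool pointing down it reaches from about 0.4 to 0.825 m from the base axis. Payload 7 kg.
Tool frame: the origin (TCP) lies at the very end of the fingers, on their centre line; the grasp point (between the pads) lies 19 mm behind it; z points along the fingers, y is the line along which they close (so a half turn about z gives the same grasp; the last joint's range is limited). The gripper opens to 88 mm and grips with 3 to 60 N. Pads are 19 mm wide; open, the fingers measure 130 mm over their backs; the gripper's body (78 mm by 193 mm) begins 47 mm behind the grasp point.
Start: joints at [90.132, 20.546, 0.682, 0, -70.136, -16.507], TCP at [0.19, 0.648, 0.227] pointing down, gripper open.
Joint ranges: [-176.03, 176.03], [-82.01, 121.73], [-58.28, 71.71], [-173.87, 95.51], [-174.79, -0.11], [-173.66, 173.66]. Speed limits (degrees/s): [136.94, 136.94, 172.46, 180, 180, 180].

INTERFACE

Orientations are given as [roll, pitch, yaw] about the fixed x, y, z axes, in that order (R = Rz(yaw) Ry(pitch) Rx(roll)).
In Python, from plant import get_obs, snapshot, camera_params, close_job, boxes_of, cut_out, landmark_of gives the robot as it stands.
- The arm moves only by the shell command python3 -m inch 'ROWS' [OPENING]. ROWS is text: rows parted by semicolons, each of 6 numbers parted by spaces: the shift along the tool's x, y, z in units of 30 cm (1.0 is 30 cm), then the turn, a rotation vector about the tool's x, y, z in units of pi rad (1.0 is pi rad). A call has 1 to 10 rows; each row is the pose to reach, as a shift and turn from the pose commanded when the call began, along the tool's axes at that moment, turning the shorter way round; what a row does not reach only later rows make up. A row lasts 1/12 s, in which the tool goes at most 41.7 mm and 7.16 degrees, less where a joint would pass 70% of its speed; a pose out of reach is approached as far as the arm can. A call with a number of a shift or a turn outside -1 to 1 is refused whole. A call with a gripper value outside its range is refused whole. OPENING is the closure, from -1 (fully open) to 1 (shut), set as the call begins (- or left out, the last holds). The fingers move at their own pace and stop on an object; the grip force is fixed at half the most. Time passes only in rows, so rows that repeat a pose let the fingers close. It gives the time, the measured TCP pose, the force, the opening and the grip force at its end, in the units of the state.
- get_obs(): the state, without advancing time (a new reading comes with each control period).
- snapshot(name): name is "side" or "top" or "wrist"; returns the picture (384x512x3 uint8, red, green, blue); there is no depth.
- camera_params(name): a dict with "mtx" (3x3 intrinsics, pixels), "rvec" (rotation vector, rad) and "tvec" (3), from world to camera coordinates, as OpenCV has them. Camera axes: x right, y down, z forward; pixel columns grow to the right and rows downward; lengths in m; the calibration is good to about 2 mm. A picture is of the moment at which its call begins: read the wrist's pose just before it. camera_params takes no time and is no camera call; for the wrist camera it gives the pose at the moment of the call.
- close_job(): hands the job in; it is judged then, once.
Trained networks look in the newest picture that a camera, given by its name, has taken for a name from the list of things; names that differ only in an ending like _2 or _b are one class to them, and where a whole thing is asked for, a point or a joint stands for the part that bears it (a point fixed in the world has none). Each returns a list of dicts, best first, with "p" (0 to 1); they miss things now and then, are a little off and sometimes report something else, mostly with a low value. They report only what shows in the picture. A call takes as long as a camera call. They do not tell look-alikes from the thing itself.
- boxes_of(camera, thing): "rect" ([left, top, width, height] in pixels, round what is visible of it).
- cut_out(camera, thing): "pixels" (384x512 bool, what is visible of it) and "rect" ([left, top, width, height] in pixels, round what is visible of it).
- landmark_of(camera, thing): "uv" ([column, row] in pixels: a listed point, or the origin of a listed thing).
The state is a dict: "clock": time; "joint_pos": joint angles; "qvel": joint speeds; "tau": joint torques, N m; "tool_pos": TCP position; "orientation": TCP orientation; "force": force on the tool from outside, world axes, zero at the start; "moment": the same for the moment, N m; "opening": finger opening in m; "gripper_force": force on a finger pad.
Only numpy, scipy, OpenCV 4.12 (cv2) and the standard library are available. Lean on these libraries where they do the work, as an engineer would, in place of code of your own. Each camera call takes 0.05 s, during which the arm holds its last target. There are 200 camera calls.

## Working session

There is one attempt and no reset: what is moved stays moved. The work goes in short steps, Python scripts to look and compute and a shell command to move; the robot and the scene stay as the last step left them, time stands still between calls to the robot, and variables do not carry over. Pictures are saved under pics/ and viewed, at most 13 in all, crops included, and the job is handed in when it is done.

```bash
mkdir -p pics; ls
python3 - <<'E'
from plant import *
import cv2,numpy as np
o=get_obs();print({k:np.round(v,3).tolist() for k,v in o.items()})
ims=[]
for c in ["side","top"]:
    im=snapshot(c);cv2.imwrite(f"pics/{c}0.png",im[:,:,::-1]);ims.append(im)
    p=camera_params(c);R=cv2.Rodrigues(np.array(p["rvec"]))[0];print(c,(-R.T@np.array(p["tvec"]).ravel()).round(3),R[2].round(2),np.array(p["mtx"])[0,0])
    for t in ["pen","tool_stand","pen_tip","test_pad","board_holder","marker_pen","flux_brush"]:
        print(c,t,[(round(d["p"],2),np.round(d["uv"],1).tolist()) for d in landmark_of(c,t)],[(round(d["p"],2),np.round(d["rect"]).tolist()) for d in boxes_of(c,t)] if t in("pen","marker_pen") else "")
E
```

```text
pics
{'clock': 0.0, 'joint_pos': [90.131, 20.59, 0.632, -0.022, -70.135, -16.507], 'qvel': [0.047, -0.087, 0.009, 0.026, -0.037, -0.093], 'tau': [0.0, -58.272, 29.306, 6.997, 0.007, -0.0], 'tool_pos': [0.19, 0.647, 0.226], 'orientation': [179.906, -0.007, -16.383], 'force': [0.026, 0.315, -0.391], 'moment': [0.014, 0.031, -0.025], 'gripper_force': 0.0, 'opening': 0.088}
side [0.12  0.503 0.618] [ 0.52 -0.58 -0.62] 403.51409450369306
side pen [(0.78, [335.1, 211.5])] [(0.77, [289.0, 133.0, 14.0, 42.0]), (0.68, [331.0, 126.0, 24.0, 82.0]), (0.59, [304.0, 170.0, 16.0, 52.0])]
side tool_stand [(0.8, [293.6, 198.6])] 
side pen_tip [] 
side test_pad [(0.86, [214.8, 250.1]), (0.51, [218.3, 261.4])] 
side board_holder [(0.6, [217.2, 258.6])] 
side marker_pen [] []
side flux_brush [] 
top [0.503 0.014 0.923] [ 0.04 -0.03 -1.  ] 371.2337993669551
top pen [(0.69, [319.8, 215.6]), (0.65, [276.3, 218.0]), (0.48, [307.7, 172.6])] [(0.66, [243.0, 108.0, 50.0, 32.0]), (0.53, [262.0, 215.0, 16.0, 11.0]), (0.51, [320.0, 211.0, 27.0, 11.0])]
top tool_stand [(0.68, [303.7, 172.3])] 
top pen_tip [] 
top test_pad [(0.85, [193.8, 190.4])] 
top board_holder [(0.8, [201.8, 182.3])] 
top marker_pen [(0.54, [320.4, 172.3])] [(0.38, [324.0, 164.0, 12.0, 10.0])]
top flux_brush []
```

Run:
```python
import cv2,numpy as np
a=cv2.imread("pics/side0.png");b=cv2.imread("pics/top0.png")
cv2.imwrite("pics/m.png",np.vstack([cv2.resize(a[90:290,150:420],(800,592),interpolation=3)]))
cv2.imwrite("pics/t.png",cv2.resize(b[90:270,140:380],(800,600),interpolation=3))
```

```text
(no output)
```

View pics/m.png

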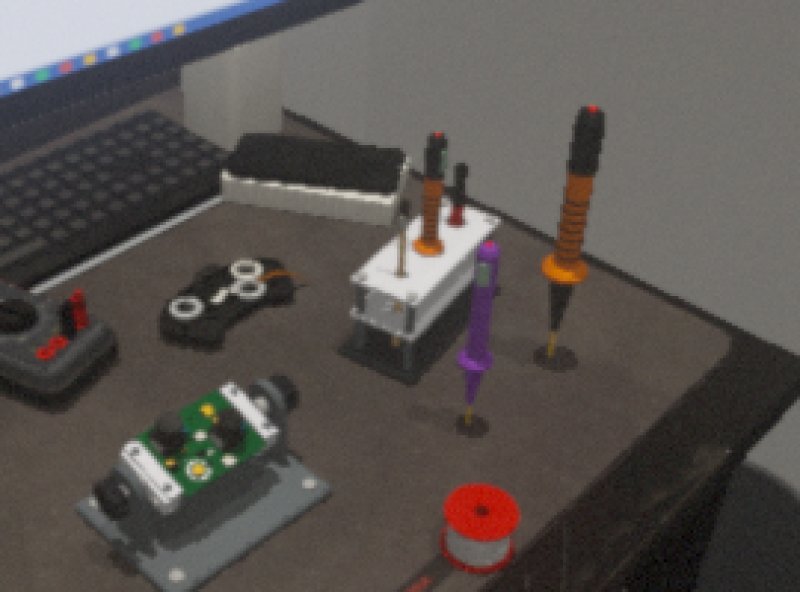

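View pics/t.png

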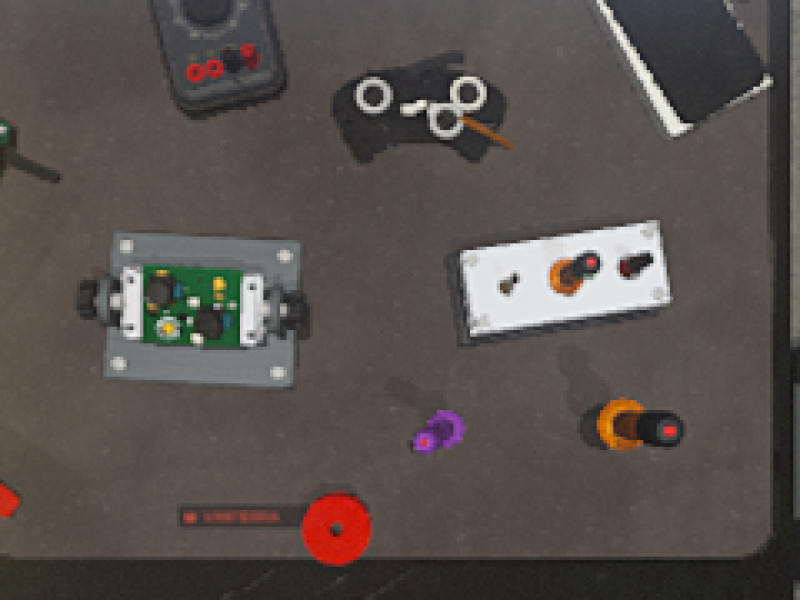

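The side view (full-picture pixels) shows three pens. The orange one in the stand's middle hole is at about (296,150), a larger orange one stands on the bench at (343,150), and a purple one is at (310,190). The smaller orange pen, in the stand between brush and marker, is the one meant; both enlarged crops confirm this. In the top view its guard is at about (310,173) and its head at (318,169). The ringed pad is at top (190,188) and side (217,248).

```bash
cat > h.py <<'E'
import numpy as np,cv2
from plant import *
from scipy.spatial.transform import Rotation as Ro
def cam(p):
    R=cv2.Rodrigues(np.array(p["rvec"],float))[0];t=np.array(p["tvec"],float).ravel();return np.array(p["mtx"],float),R,t
def ray(p,uv):
    K,R,t=cam(p);d=R.T@np.linalg.solve(K,[uv[0],uv[1],1]);return -R.T@t,d/np.linalg.norm(d)
def atz(p,uv,z):
    c,d=ray(p,uv);return c+d*(z-c[2])/d[2]
def tri(obs):
    A=np.zeros((3,3));b=np.zeros(3)
    for p,uv in obs:
        c,d=ray(p,uv);M=np.eye(3)-np.outer(d,d);A+=M;b+=M@c
    X=np.linalg.solve(A,b);return X,[float(np.linalg.norm((np.eye(3)-np.outer(d,d))@(X-c))) for c,d in [ray(*o) for o in obs]]
def proj(p,X):
    K,R,t=cam(p);q=(R@np.atleast_2d(X).T).T+t;q=q@K.T;return q[:,:2]/q[:,2:]
def toolT():
    o=get_obs();return np.array(o["tool_pos"]),Ro.from_euler("xyz",o["orientation"],degrees=True)
def delta(P,R):
    "target pose -> row numbers"
    p,r=toolT();s=r.inv().apply(np.array(P)-p)/0.3;w=(r.inv()*R).as_rotvec()/np.pi
    print("row",s.round(4),w.round(4),"dist mm",np.linalg.norm(s)*300,"deg",np.linalg.norm(w)*180)
E
python3 - <<'E'
from h import *
T=camera_params("top");S=camera_params("side")
for n,uv,uvs,z in [("guard",(309.8,172.8),(294.4,173.4),.081),("head",(317.6,168.6),(297.8,135.2),.176)]:
    print(n,atz(T,uv,z).round(4),atz(S,uvs,z).round(4),tri([(T,uv),(S,uvs)]))
print("pad",tri([(T,(190.4,188.1)),(S,(217.2,248.3))]))
def tp(x,y):return (140+x/3.3333,90+y/3.3333)
def sp(x,y):return (150+x/2.963,90+y/2.96)
print("foot",[atz(T,tp(*q),.008).round(3).tolist() for q in [(117,235),(300,242),(293,386),(105,378)]])
print("standtop",[atz(T,tp(*q),.075).round(3).tolist() for q in [(459,251),(655,222),(670,301),(470,337)]])
o=[]
for a,b in [((120,268),(124,452)),((143,267),(152,428)),((262,274),(232,384))]:
    print(tri([(T,tp(*a)),(S,sp(*b))]))
E
```

```text
guard [ 0.5796 -0.116   0.081 ] [ 0.5721 -0.1091  0.081 ] (array([ 0.57964184, -0.11777787,  0.07290801]), [0.0008764624454306329, 0.0008764624454304773])
head [ 0.5797 -0.1173  0.176 ] [ 0.5774 -0.1168  0.176 ] (array([ 0.57917596, -0.11792051,  0.1748722 ]), [0.0007430908401581338, 0.0007430908401581787])
pad (array([0.54371783, 0.15832937, 0.05579991]), [0.0013041424060369101, 0.0013041424060368399])
foot [[0.615, 0.205, 0.008], [0.61, 0.071, 0.008], [0.504, 0.075, 0.008], [0.509, 0.213, 0.008]]
standtop [[0.597, -0.043, 0.075], [0.618, -0.179, 0.075], [0.563, -0.189, 0.075], [0.538, -0.051, 0.075]]
(array([0.58283664, 0.18894181, 0.06614014]), [0.002761956608260575, 0.002761956608260692])
(array([0.58077739, 0.1695717 , 0.07596706]), [0.005285911082857167, 0.005285911082857174])
(array([0.58090907, 0.09285082, 0.06342868]), [0.0007348065377279518, 0.000734806537727928])
```

Run:
```python
from h import *
T=camera_params("top");S=camera_params("side")
def tp(x,y):return (140+x/3.3333,90+y/3.3333)
def sp(x,y):return (150+x/2.963,90+y/2.96)
print("big base",atz(S,sp(552,357),0),"head",tri([(T,tp(669,430)),(S,sp(594,108))]))
print("purple base",atz(S,sp(472,424),0),"head",tri([(T,tp(424,441)),(S,sp(490,243))]))
for n,uv,z in [("brush",tp(512,273),.142),("marker",tp(648,258),.128)]: print(n,atz(T,uv,z))
ax=np.array([.6065,-.111])-np.array([.5505,-.12]);print("stand dirs",np.degrees(np.arctan2(.021+.025,-.136-.138)))
# vantage pose for the wrist cam over board: tool at present orientation
p,r=toolT();W=camera_params("wrist");K,R,t=cam(W);c=-R.T@t
print("cam in tool",r.inv().apply(c-p),"axis",r.inv().apply(R[2]),"camx",r.inv().apply(R[0]),K[0,0])
delta([.50,.15,.25],Ro.from_euler("xyz",[180,0,-16.4],degrees=True))
```

```text
big base [ 0.47354396 -0.15339347  0.        ] head (array([ 0.47768424, -0.15415793,  0.22143662]), [0.0019382831826040552, 0.0019382831826041645])
purple base [ 0.47252825 -0.04791782  0.        ] head (array([ 0.46565823, -0.01881599,  0.18340486]), [0.006714559988987602, 0.006714559988987664])
brush [ 0.57582054 -0.07219602  0.142     ]
marker [ 0.58734736 -0.16217394  0.128     ]
stand dirs 170.46987216740007
cam in tool [ 7.65959110e-02  1.04800417e-04 -1.58571717e-01] axis [-2.82660587e-01 -3.14504504e-05  9.59219991e-01] camx [1.59397929e-03 9.99998603e-01 5.02497375e-04] 333.24902803389926
row [ 1.458   1.3003 -0.0781] [ 0.     -0.      0.0001] dist mm 586.5506393963203 deg 0.024592095256940463
```

Run:
```python
from h import *
delta([.36,.40,.27],Ro.from_euler("xyz",[180,0,-68],degrees=True))
```

```text
row [ 0.7753  0.6323 -0.1448] [ 0.     -0.      0.2868] dist mm 303.27673416234114 deg 51.62454710079473
```

```bash
python3 -m inch '0.775 0.632 -0.145 0 0 0.287;0.775 0.632 -0.145 0 0 0.287;0.775 0.632 -0.145 0 0 0.287;0.775 0.632 -0.145 0 0 0.287;0.775 0.632 -0.145 0 0 0.287;0.775 0.632 -0.145 0 0 0.287;0.775 0.632 -0.145 0 0 0.287;0.775 0.632 -0.145 0 0 0.287;0.775 0.632 -0.145 0 0 0.287' -0.1
python3 - <<'E'
from h import *
delta([.53,.16,.26],Ro.from_euler("xyz",[180,0,-120],degrees=True))
E
```

```text
clock: 1.75
tool_pos: [0.3615, 0.3979, 0.2714]
orientation: [-179.9, 0.1, -68.3]
force: [-0.5, 0.9, -0.3]
opening: 0.0481
gripper_force: 0.0
row [ 0.9443 -0.2287  0.0372] [-0.0003  0.0006  0.2872] dist mm 291.7085960398118 deg 51.69254684404933
```

```bash
python3 -m inch '0.944 -0.229 0.037 0 0 0.287;0.944 -0.229 0.037 0 0 0.287;0.944 -0.229 0.037 0 0 0.287;0.944 -0.229 0.037 0 0 0.287;0.944 -0.229 0.037 0 0 0.287;0.944 -0.229 0.037 0 0 0.287;0.944 -0.229 0.037 0 0 0.287;0.944 -0.229 0.037 0 0 0.287;0.944 -0.229 0.037 0 0 0.287;0.944 -0.229 0.037 0 0 0.287'
python3 - <<'E'
from h import *
import json
W=camera_params("wrist");im=snapshot("wrist");cv2.imwrite("pics/w1.png",im[:,:,::-1])
json.dump({k:np.array(v).tolist() for k,v in W.items()},open("w1.json","w"))
print([(d["p"],d["uv"]) for d in landmark_of("wrist","test_pad")],proj(W,[.5437,.158,.056]))
delta([.58,-.117,.26],Ro.from_euler("xyz",[180,0,-120],degrees=True))
cv2.imwrite("pics/w1b.png",cv2.resize(im[:,:,::-1],(800,600),interpolation=3))
E
```

```text
clock: 2.58
tool_pos: [0.5296, 0.1635, 0.2586]
orientation: [180.0, -0.0, -119.6]
force: [-0.9, 0.4, -0.4]
opening: 0.0482
gripper_force: 0.0
[(0.79, [241.6, 171.2]), (0.57, [45.8, 101.9])] [[240.38445496 165.91034905]]
row [ 0.7328 -0.6095 -0.0037] [0.     0.0001 0.0027] dist mm 285.948370228807 deg 0.49253599625956823
```

View pics/w1b.png

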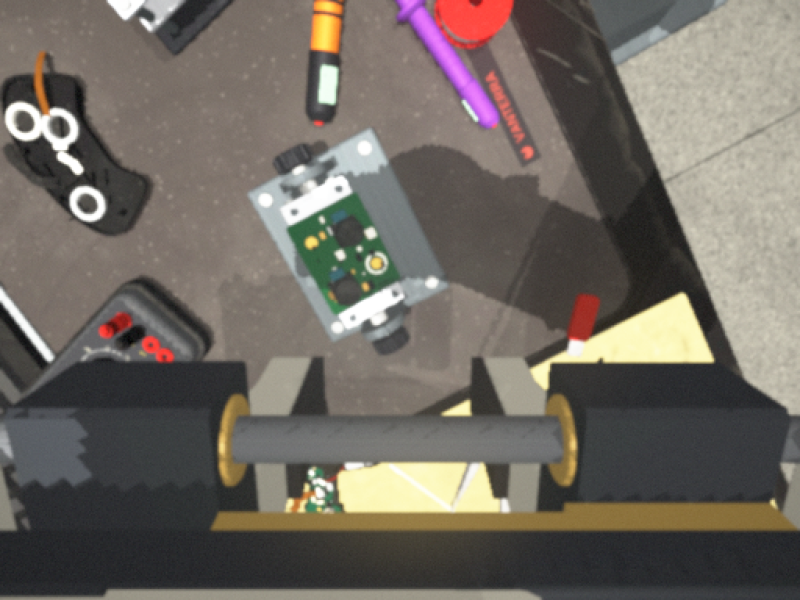

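Wrist view: the ringed pad is at (241,168) in full-picture pixels, and the projected estimate is (240,166), so they agree. The unringed pad is at about (199,155). For the tilt I'll take one oblique close view.

```bash
cat >> h.py <<'E'
def view(pad,u,dist,ty):
    u=np.array(u)/np.linalg.norm(u);C=np.array(pad)+dist*u;z=-u;x=np.array(ty)-np.dot(ty,z)*z;x/=np.linalg.norm(x);y=np.cross(z,x)
    Rc=np.c_[x,y,z]  # cam axes in world
    Mt=np.c_[[0.0016,1,0],[-.9592,0.0015,-.2827],[-.28266,0,.95922]]; # cam axes in tool
    Rt=Rc@np.linalg.inv(Mt);P=C-Rt@np.array([.0766,0,-.1586]);print("tcp",P,"toolz",Rt[:,2]);delta(P,Ro.from_matrix(Rt))
E
python3 - <<'E'
from h import *
p,r=toolT();ty=r.apply([0,1,0])
view([.545,.157,.056],[-.45,-.55,.72],.33,ty)
view([.545,.157,.056],[-.3,-.75,.6],.34,ty)
E
```

```text
tcp [0.48566314 0.0899161  0.18715842] toolz [ 0.32651404  0.34540564 -0.8798076 ]
row [0.2875 0.0039 0.2392] [ 0.033  -0.1542  0.0199] dist mm 112.20787812362616 deg 28.60213973769868
tcp [0.503948   0.04804485 0.17803052] toolz [ 0.20207333  0.56759503 -0.79811035]
row [ 0.3789 -0.1179  0.2696] [-0.0289 -0.2038 -0.0195] dist mm 143.93725902604234 deg 37.20752810235751
```

```bash
python3 -m inch '0.379 -0.118 0.27 -0.029 -0.204 -0.02;0.379 -0.118 0.27 -0.029 -0.204 -0.02;0.379 -0.118 0.27 -0.029 -0.204 -0.02;0.379 -0.118 0.27 -0.029 -0.204 -0.02;0.379 -0.118 0.27 -0.029 -0.204 -0.02;0.379 -0.118 0.27 -0.029 -0.204 -0.02;0.379 -0.118 0.27 -0.029 -0.204 -0.02;0.379 -0.118 0.27 -0.029 -0.204 -0.02'
python3 - <<'E'
from h import *
import json
W=camera_params("wrist");im=snapshot("wrist");cv2.imwrite("pics/w2.png",im[:,:,::-1])
json.dump({k:np.array(v).tolist() for k,v in W.items()},open("w2.json","w"))
print([(d["p"],d["uv"]) for d in landmark_of("wrist","test_pad")],[(d["p"],d["rect"]) for d in boxes_of("wrist","cradle")])
c=proj(W,[.545,.157,.056])[0];print(c)
W1=cv2.imread("pics/w1.png")
a=cv2.resize(im[90:240,156:356,::-1],(800,600),interpolation=cv2.INTER_CUBIC)
cv2.imwrite("pics/w2b.png",a)
cv2.imwrite("pics/w1c.png",cv2.resize(W1[75:234,150:300],(600,636)[:2],interpolation=cv2.INTER_CUBIC)[:600])
E
```

```text
clock: 3.35
tool_pos: [0.5036, 0.0461, 0.1772]
orientation: [175.2, 36.9, -117.7]
force: [0.4, -0.1, 0.2]
opening: 0.0483
gripper_force: 0.0
[(0.74, [260.5, 196.5])] [(0.57, [189.2, 141.8, 83.8, 90.3])]
[254.55700545 190.88588739]
```

View pics/w2b.png

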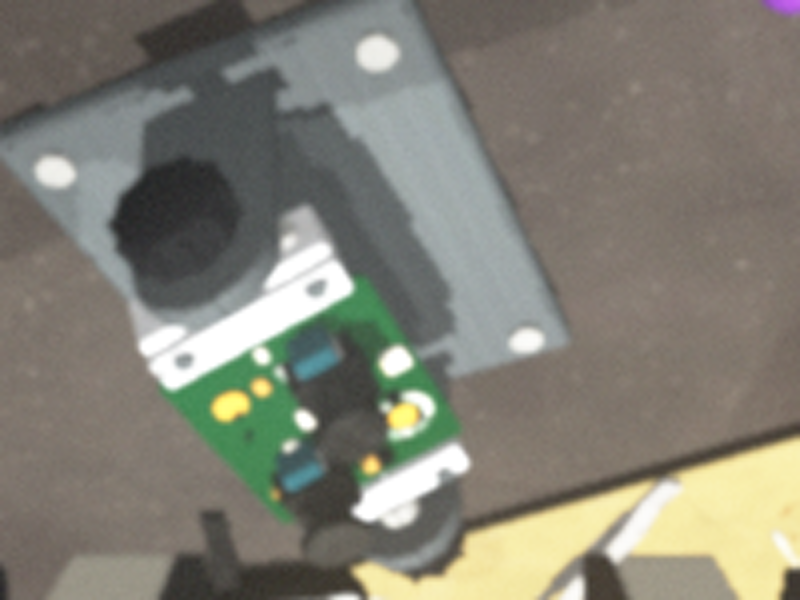

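View pics/w1c.png

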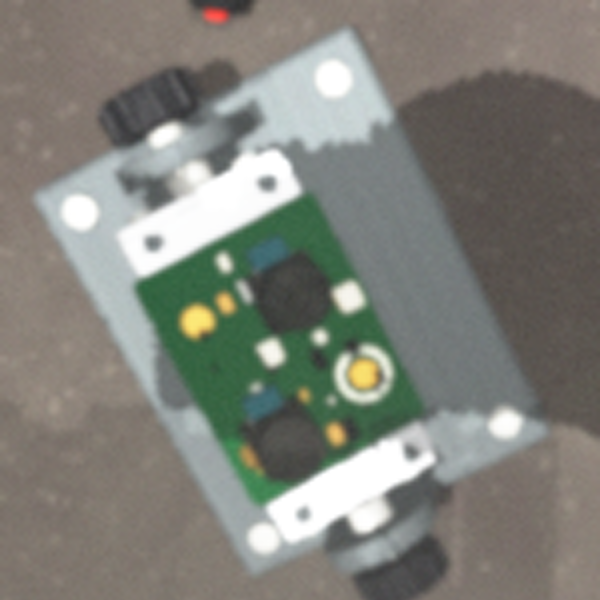

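```bash
cat > pts.py <<'E'
from h import *
import json
W1=json.load(open("w1.json"));W2=json.load(open("w2.json"));T=camera_params("top");S=camera_params("side")
P={"pad":((366,373),(403,416)),"sA1":((153,244),(184,361)),"sA2":((267,184),(317,288)),"sB2":((411,452),(449,473)),"gA1":((138,280),(160,388)),"gA2":((318,192),(357,280)),"gB2":((425,420),(462,442)),"gold2":((197,321),(229,407)),
"f1":((333,78),(377,53)),"f2":((80,212),(55,171)),"f3":((505,424),(526,340))}
X={}
for k,(a,b) in P.items():
    X[k],e=tri([(W1,(150+a[0]/4,75+a[1]/4)),(W2,(156+b[0]/4,90+b[1]/4))]);print(k,X[k].round(4),np.round(e,4)[0])
E
python3 - <<'E'
from pts import *
for s in [("sA1","sA2","sB2"),("gA1","gA2","gB2"),("sA1","sA2","sB2","gA1","gA2","gB2","gold2")]:
    A=np.array([X[k] for k in s]);A=A-A.mean(0);n=np.linalg.svd(A)[2][2];n*=np.sign(n[2]);print(s,n.round(3),"tilt",np.degrees(np.arccos(n[2])),np.degrees(np.arctan2(n[1],-n[0])))
print("dists",np.linalg.norm(X["gA1"]-X["gA2"]),np.linalg.norm(X["sA1"]-X["sA2"]))
print("pad via side/top",tri([(T,(190.4,188.1)),(S,(217.2,248.3)),(W1,(241.5,168.25)),(W2,(256.75,194))]))
print(proj(T,X["pad"]),proj(S,X["pad"]))
d=X["f2"]-X["f1"];print("hinge x dir yaw",np.degrees(np.arctan2(d[1],d[0])),"y:",np.degrees(np.arctan2(*(X["f3"]-X["f1"])[[1,0]])))
E
```

```text
pad [0.5439 0.1604 0.0581] 0.0003
sA1 [0.5729 0.1017 0.0694] 0.0001
sA2 [0.5401 0.1034 0.0603] 0.0004
sB2 [0.543  0.1856 0.0617] 0.0006
gA1 [0.582  0.1074 0.0696] 0.0006
gA2 [0.5318 0.1115 0.0548] 0.0015
gB2 [0.5361 0.1805 0.057 ] 0.0001
gold2 [0.5744 0.1246 0.067 ] 0.0001
f1 [0.5143 0.0877 0.0117] 0.0001
f2 [0.6003 0.0836 0.0113] 0.0
f3 [0.5204 0.2047 0.0109] 0.0001
('sA1', 'sA2', 'sB2') [-0.267 -0.007  0.964] tilt 15.484468887314502 -1.6032965148385827
('gA1', 'gA2', 'gB2') [-0.284 -0.013  0.959] tilt 16.541490175913555 -2.5357749824250555
('sA1', 'sA2', 'sB2', 'gA1', 'gA2', 'gB2', 'gold2') [-0.268 -0.007  0.963] tilt 15.566758009443067 -1.5313321053599158
dists 0.052460175018046715 0.03402362164111429
pad via side/top (array([0.54343144, 0.1593608 , 0.05802192]), [0.0012563435630678116, 0.0022372219212017453, 0.0011786058281474322, 0.0008607137113897413])
[[189.70372951 188.37240591]] [[215.55587787 247.89662058]]
hinge x dir yaw -2.7525665650959947 y: 87.01917864242324
```

Run:
```python
from h import *
q=Ro.from_euler("xyz",[180,0,-120],degrees=True)
delta([.51,.04,.26],q)
delta([.58,-.117,.26],q)
```

```text
row [-0.1524 -0.0105 -0.2277] [0.0294 0.2035 0.0222] dist mm 82.27104365215648 deg 37.22718326067675
row [ 0.1338 -0.4398 -0.4769] [0.0294 0.2035 0.0222] dist mm 198.7221567127892 deg 37.22718326067675
```

```bash
python3 -m inch '-0.152 -0.01 -0.228 0.029 0.2035 0.022;-0.152 -0.01 -0.228 0.029 0.2035 0.022;-0.152 -0.01 -0.228 0.029 0.2035 0.022;0.134 -0.44 -0.477 0.029 0.2035 0.022;0.134 -0.44 -0.477 0.029 0.2035 0.022;0.134 -0.44 -0.477 0.029 0.2035 0.022;0.134 -0.44 -0.477 0.029 0.2035 0.022;0.134 -0.44 -0.477 0.029 0.2035 0.022;0.134 -0.44 -0.477 0.029 0.2035 0.022;0.134 -0.44 -0.477 0.029 0.2035 0.022'
python3 - <<'E'
from h import *
W=camera_params("wrist");im=snapshot("wrist");cv2.imwrite("pics/w3.png",cv2.resize(im[:,:,::-1],(800,600),interpolation=2))
print([(d["p"],d["uv"]) for d in landmark_of("wrist","pen")],[(d["p"],d["rect"]) for d in boxes_of("wrist","pen")])
print(proj(W,[[.5793,-.1175,.176],[.5793,-.1175,.081]])*800/512)
q=Ro.from_euler("xyz",[180,0,-120],degrees=True)
delta([.5793,-.1175,.20],q)
E
```

```text
clock: 4.33
tool_pos: [0.5801, -0.1163, 0.2596]
orientation: [179.9, 0.1, -119.9]
force: [-0.1, 0.1, -0.4]
opening: 0.0479
gripper_force: 0.0
[(0.78, [390.4, 74.7]), (0.74, [251.3, 156.3]), (0.69, [378.9, 156.2])] [(0.89, [339.6, 75.9, 52.4, 171.7]), (0.86, [380.4, 160.9, 56.6, 70.9]), (0.7, [243.5, 157.5, 19.5, 47.7])]
[[397.09806148 303.6748851 ]
 [396.77018973 261.17384588]]
row [ 0.0039 -0.001   0.2007] [0.0002 0.0006 0.0004] dist mm 60.20822911030934 deg 0.14271430716833086
```

View pics/w3.png

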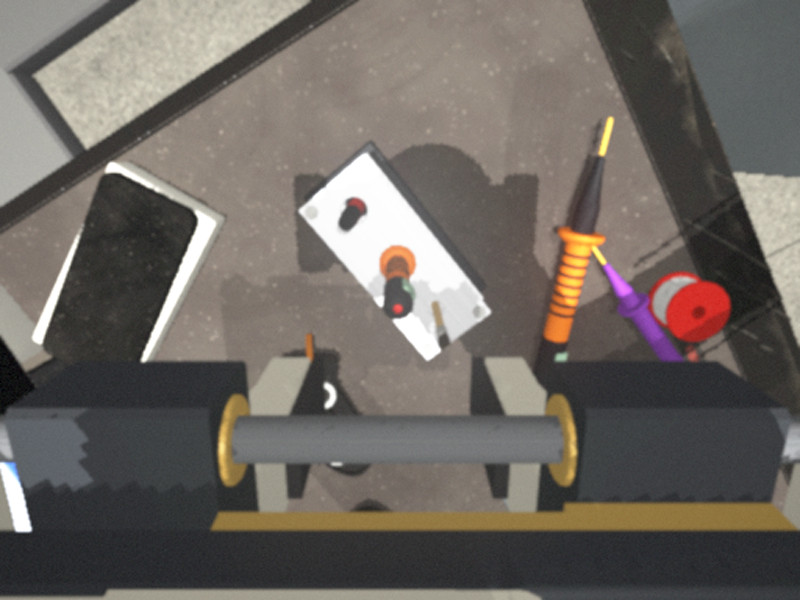

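The wrist view shows the target pen as expected: head at (397,309), guard at (397,262). The big orange and purple pens look long here, so I'm checking with the top camera whether they still stand.

Run:
```python
from h import *
im=snapshot("side");b=im[90:290,150:420,::-1];cv2.imwrite("pics/t2.png",cv2.resize(b,(800,592),interpolation=2))
W=camera_params("wrist");print(proj(W,[[.4735,-.1534,0],[.4777,-.154,.221],[.4725,-.048,0],[.4656,-.019,.183]])*800/512)
```

```text
[[492.71631618 131.5342607 ]
 [590.65464155 123.75147235]
 [552.18254081 248.38411545]
 [697.03742889 364.56803814]]
```

View pics/t2.png

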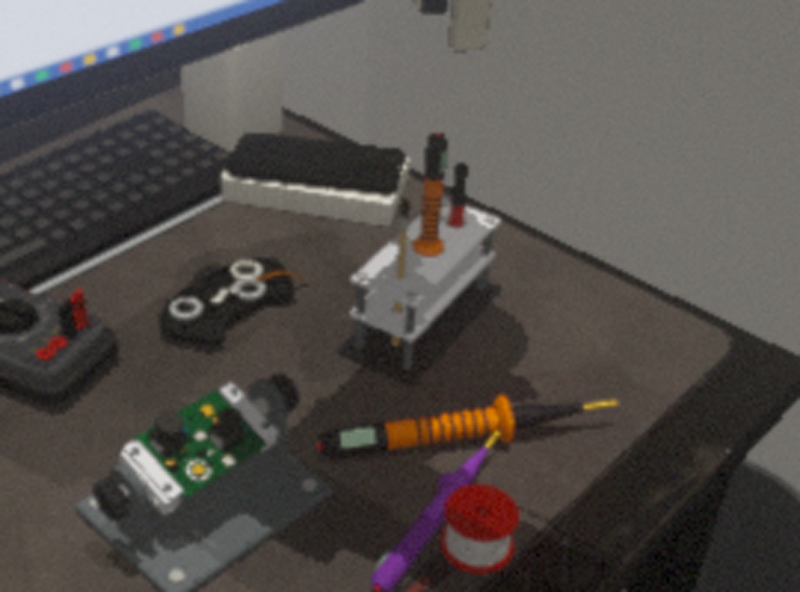

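Both look-alike pens have tipped over on their own: they already lay flat in the first wrist view, at 2.6 s, when the arm had come nowhere near them. The stand, target pen and board are unchanged (pen guard at crop (428,247)). Going down for the grasp.

```bash
python3 -m inch '0.004 -0.001 0.2 0 0 0;0.004 -0.001 0.2 0 0 0;0.004 -0.001 0.3 0 0 0;0.004 -0.001 0.36 0 0 0;0.004 -0.001 0.42 0 0 0;0.004 -0.001 0.42 0 0 0;0.004 -0.001 0.42 0 0 0' && python3 -m inch '0 0 0.02 0 0 0;0 0 0.04 0 0 0;0 0 0.055 0 0 0;0 0 0.068 0 0 0;0 0 0.068 0 0 0;0 0 0.068 0 0 0'
```

```text
clock: 5.12
tool_pos: [0.5788, -0.1185, 0.1334]
orientation: [179.8, 0.0, -120.0]
force: [0.8, 0.3, 0.5]
opening: 0.0485
gripper_force: 0.0
clock: 5.62
tool_pos: [0.5791, -0.1189, 0.1129]
orientation: [179.9, 0.1, -120.0]
force: [0.0, -0.2, -0.3]
opening: 0.048
gripper_force: 0.0
```

```bash
python3 -m inch '0 0 0 0 0 0;0 0 0 0 0 0;0 0 0 0 0 0;0 0 0 0 0 0;0 0 0 0 0 0;0 0 0 0 0 0;0 0 0 0 0 0;0 0 0 0 0 0;0 0 0 0 0 0;0 0 0 0 0 0' 1
python3 - <<'E'
from plant import *
o=get_obs();print(o["moment"],o["force"])
E
```

```text
clock: 6.45
tool_pos: [0.5791, -0.1188, 0.1131]
orientation: [179.9, 0.1, -120.0]
force: [0.0, -0.1, 0.9]
opening: 0.0151
gripper_force: 30.0
[0.18748655 0.13018429 0.0284016 ] [ 0.00975581 -0.12572744  0.93184348]
```

```bash
python3 -m inch '0 0 -0.03 0 0 0;0 0 -0.08 0 0 0;0 0 -0.15 0 0 0;0 0 -0.22 0 0 0;0 0 -0.3 0 0 0;0 0 -0.37 0 0 0;0 0 -0.42 0 0 0;0 0 -0.42 0 0 0;0 0 -0.42 0 0 0'
python3 - <<'E'
from h import *
ims=[]
for c in ("side","top","wrist"):
    im=snapshot(c);cv2.imwrite(f"pics/l_{c}.png",im[:,:,::-1]);P=camera_params(c)
    p,r=toolT();tip=p+r.apply([0,0,.118-.019]);hd=p-r.apply([0,0,.064])
    uv=proj(P,[tip,hd,p]);print(c,uv.round(1).tolist(),[(round(d["p"],2),np.round(d["uv"],1).tolist()) for n in("pen_tip","pen") for d in landmark_of(c,n)])
    x,y=np.clip(uv.mean(0).astype(int),[75,90],[437,294]);ims.append(cv2.resize(im[y-90:y+90,x-60:x+60,::-1],(266,400),interpolation=2))
cv2.imwrite("pics/l.png",np.hstack(ims))
delta([.5437,.16,.30],Ro.from_euler("xyz",[180,0,-120],degrees=True))
E
```

```text
clock: 7.2
tool_pos: [0.5797, -0.119, 0.2404]
orientation: [180.0, 0.2, -120.0]
force: [-0.1, -0.1, -1.5]
opening: 0.015
gripper_force: 30.0
side [[296.6, 148.7], [302.7, 78.3], [300.1, 108.0]] [(0.96, [315.9, 233.8]), (0.84, [359.5, 224.5]), (0.57, [293.0, 149.7])]
top [[315.3, 170.9], [331.7, 161.6], [324.4, 165.8]] [(0.58, [308.4, 247.6]), (0.56, [274.6, 230.1])]
wrist [[254.1, 190.6], [254.5, 328.0], [254.2, 244.5]] [(0.5, [396.7, 78.0]), (0.44, [386.4, 164.8]), (0.86, [400.2, 79.0]), (0.56, [256.2, 192.1])]
row [-0.7464  0.5686 -0.2028] [ 0.0008  0.0002 -0.0002] dist mm 287.9896793280487 deg 0.16334361400861303
```

View pics/l.png

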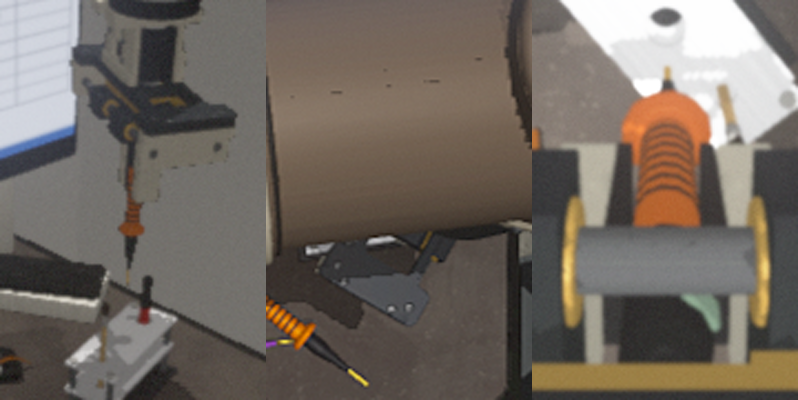

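The pen is held straight, with about 2.5 mm offset along tool -x, which matches the grasp pose. Raising it and carrying it over the board.

```bash
python3 -m inch '0 0 -0.1 0 0 0;0 0 -0.2 0 0 0;-0.1 0.08 -0.2 0 0 0;-0.2 0.15 -0.2 0 0 0;-0.3 0.23 -0.2 0 0 0;-0.4 0.305 -0.2 0 0 0;-0.5 0.38 -0.2 0 0 0;-0.6 0.457 -0.2 0 0 0;-0.7 0.53 -0.2 0 0 0;-0.746 0.569 -0.2 0 0 0'
python3 - <<'E'
from h import *
n=np.array([-.270,.0137,.963]);n/=np.linalg.norm(n);pad=np.array([.5437,.16,.058])
p,r=toolT();a,_=Ro.align_vectors([-n],[r.apply([0,0,1])])
z=r.apply([0,0,1]);ax=np.cross(z,-n);a=Ro.from_rotvec(ax/np.linalg.norm(ax)*np.arccos(z@-n))
R=a*r;np.save("R.npy",R.as_quat())
delta(pad+.04*n-R.apply([-.0025,0,.100]),R)
E
```

```text
clock: 8.48
tool_pos: [0.543, 0.1635, 0.2994]
orientation: [179.9, 0.1, -119.9]
force: [-0.0, 0.1, -0.8]
opening: 0.0149
gripper_force: 30.0
row [0.0751 0.1038 0.3565] [ 0.0783 -0.0391  0.    ] dist mm 113.65842240004957 deg 15.75014669601936
```

```bash
python3 -m inch '0.04 0.05 0.05 0.039 -0.02 0;0.075 0.104 0.1 0.078 -0.039 0;0.075 0.104 0.16 0.078 -0.039 0;0.075 0.104 0.22 0.078 -0.039 0;0.075 0.104 0.28 0.078 -0.039 0;0.075 0.104 0.33 0.078 -0.039 0;0.075 0.104 0.356 0.078 -0.039 0;0.075 0.104 0.356 0.078 -0.039 0;0.075 0.104 0.356 0.078 -0.039 0'
python3 - <<'E'
from h import *
n=np.array([-.270,.0137,.963]);n/=np.linalg.norm(n);pad=np.array([.5437,.16,.058]);R=Ro.from_quat(np.load("R.npy"))
ims=[]
for c,k in (("side",0),("wrist",1)):
    im=snapshot(c);cv2.imwrite(f"pics/b_{c}.png",im[:,:,::-1]);P=camera_params(c);p,r=toolT()
    tip=p+r.apply([-.0025,0,.100]);g=p+r.apply([-.0025,0,.035]);uv=proj(P,[tip,g,pad]);print(c,uv.round(1).tolist(),[(round(d["p"],2),np.round(d["uv"],1).tolist()) for m in("pen_tip","pen","test_pad") for d in landmark_of(c,m)])
    x,y=uv[0].astype(int);ims.append(cv2.resize(im[y-75:y+75,x-50:x+50,::-1],(400,600),interpolation=2));print("crop origin",x-50,y-75)
print("toolz.-n",np.degrees(np.arccos(-r.apply([0,0,1])@n)),tip,p)
delta(pad+.0-R.apply([-.0025,0,.100]),R)
cv2.imwrite("pics/b.png",np.hstack(ims))
E
```

```text
clock: 9.23
tool_pos: [0.5054, 0.1563, 0.1931]
orientation: [-166.0, 7.0, -119.2]
force: [-0.0, 0.3, -0.5]
opening: 0.0148
gripper_force: 30.0
side [[219.3, 234.7], [224.2, 213.6], [215.8, 247.9]] [(0.92, [357.7, 226.3]), (0.56, [315.5, 234.1]), (0.46, [219.4, 235.9]), (0.63, [217.5, 245.7])]
crop origin 169 159
wrist [[254.1, 193.0], [254.3, 223.4], [256.9, 182.4]] [(0.68, [248.9, 155.3]), (0.56, [256.4, 191.7]), (0.87, [257.7, 185.6])]
crop origin 204 118
toolz.-n 0.007057987434684562 [0.53382473 0.15742344 0.09769056] [0.50562232 0.15661523 0.19366046]
row [-0.0082  0.0079  0.1351] [ 0.0001 -0.0001 -0.0007] dist mm 40.6623566952316 deg 0.12178841465974023
```

View pics/b.png

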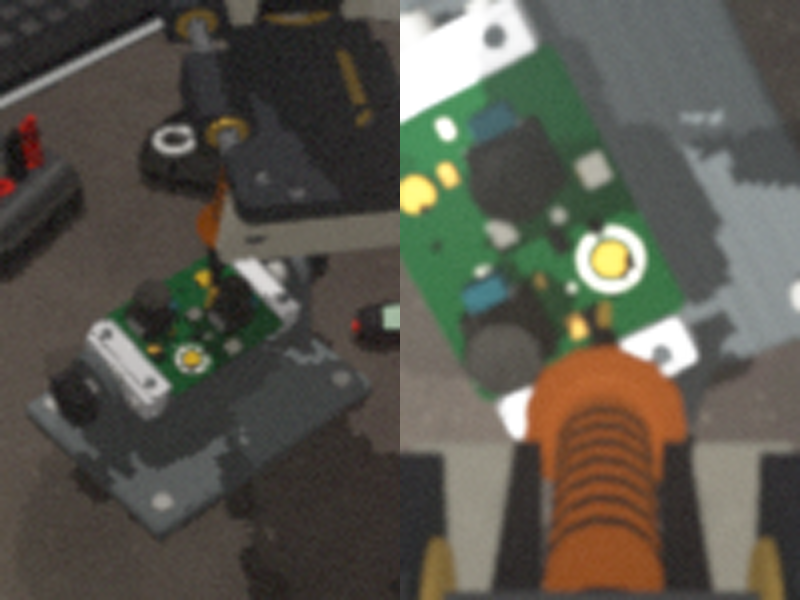

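Wrist view: pad at (256.5,183) and needle tip at about (255,195), both within 1–2 px of prediction, and the pen leans square to the board. Going down to about 10 mm and looking again.

```bash
python3 -m inch '-0.005 0.0055 0.02 0 0 0;-0.005 0.0055 0.05 0 0 0;-0.005 0.0055 0.08 0 0 0;-0.005 0.0055 0.103 0 0 0;-0.005 0.0055 0.103 0 0 0;-0.005 0.0055 0.103 0 0 0'
python3 - <<'E'
from h import *
n=np.array([-.270,.0137,.963]);n/=np.linalg.norm(n);pad=np.array([.5437,.16,.058]);R=Ro.from_quat(np.load("R.npy"))
ims=[]
for c,h in (("side",37),("wrist",25)):
    im=snapshot(c);cv2.imwrite(f"pics/c_{c}.png",im[:,:,::-1]);P=camera_params(c);p,r=toolT()
    tip=p+r.apply([-.0035,.0007,.100]);uv=proj(P,[tip,pad]);print(c,uv.round(1).tolist())
    x,y=uv[0].astype(int);ims.append(cv2.resize(im[y-37:y+38,x-25:x+25,::-1],(400,600),interpolation=2));print("crop origin",x-25,y-37)
print((tip-pad)@n, (tip-pad),p)
delta(pad-R.apply([-.0035,.0007,.100]),R)
cv2.imwrite("pics/c.png",np.hstack(ims))
E
```

```text
clock: 10.13
tool_pos: [0.5127, 0.1576, 0.162]
orientation: [-166.0, 6.9, -119.2]
force: [-0.4, 0.4, -0.1]
opening: 0.015
gripper_force: 30.0
side [[216.7, 245.4], [215.8, 247.9]]
crop origin 191 208
wrist [[255.0, 194.2], [254.8, 191.2]]
crop origin 230 157
0.009312769681036158 [-2.70122628e-03  6.96020265e-06  8.91533698e-03] [0.51298363 0.15807249 0.16295777]
row [-0.0003 -0.0003  0.0311] [ 0.0001 -0.0004 -0.0006] dist mm 9.317094767660855 deg 0.12411269604523872
```

View pics/c.png

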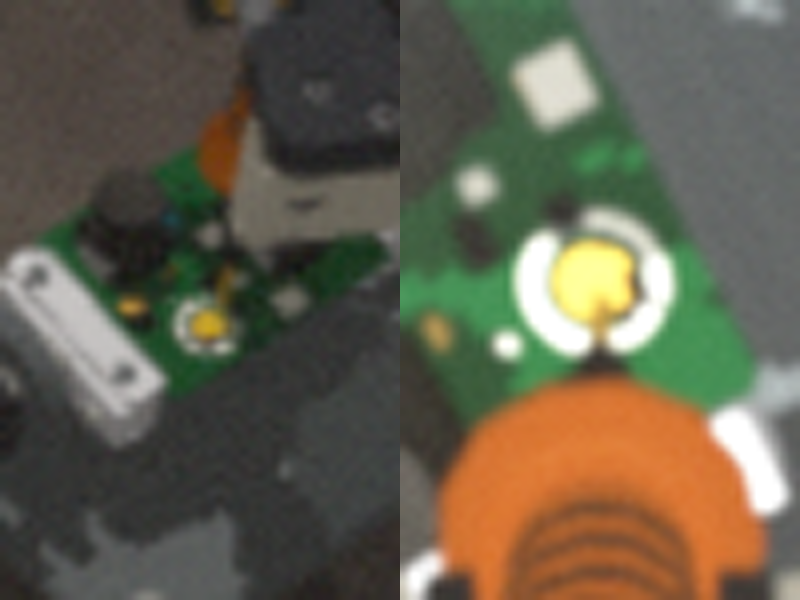

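Relative tip–pad offset matches the prediction to within a pixel in both views. Taring the force, then pressing in small steps.

```bash
cat > f.py <<'E'
from h import *
n=np.array([-.270,.0137,.963]);n/=np.linalg.norm(n);F=[];Z=[]
for i in range(10):
    snapshot("side");o=get_obs();F.append(o["force"]);Z.append(o["tool_pos"])
F=np.array(F);print("along n",(F@n).mean().round(2),(F@n).std().round(2),F.mean(0).round(2),"tcp",np.mean(Z,0).round(4),"h",((np.mean(Z,0)-[.5437,.16,.058])@n*1000).round(2),o["clock"])
E
python3 f.py; python3 -m inch '0 0 0.015 0 0 0;0 0 0.03 0 0 0;0 0 0.036 0 0 0;0 0 0.036 0 0 0;0 0 0.036 0 0 0'; python3 f.py
```

```text
along n -0.27 0.49 [-0.09  0.13 -0.31] tcp [0.5129 0.1582 0.1632] h 109.54 10.7333
clock: 11.15
tool_pos: [0.5158, 0.1578, 0.1523]
orientation: [-166.0, 7.0, -119.2]
force: [-0.6, 0.5, 1.2]
opening: 0.0151
gripper_force: 30.0
along n 0.46 0.38 [-0.11  0.37  0.44] tcp [0.5158 0.1579 0.1526] h 98.56 11.65
```

```bash
python3 -m inch '0 0 0.005 0 0 0;0 0 0.01 0 0 0;0 0 0.01 0 0 0;0 0 0.01 0 0 0'; python3 f.py
```

```text
clock: 11.98
tool_pos: [0.5166, 0.1578, 0.1495]
orientation: [-166.0, 7.0, -119.2]
force: [-0.5, 0.1, 0.7]
opening: 0.0153
gripper_force: 30.0
along n 1.31 0.39 [-0.4   0.29  1.24] tcp [0.5166 0.1578 0.1496] h 95.5 12.4833
```

```bash
python3 -m inch '0 0 0.005 0 0 0;0 0 0.0085 0 0 0;0 0 0.0085 0 0 0;0 0 0.0085 0 0 0'; python3 f.py;python3 f.py
python3 - <<'E'
from h import *
ims=[]
pad=np.array([.5437,.16,.058])
for c in ("side","wrist"):
    im=snapshot(c);P=camera_params(c);x,y=proj(P,pad)[0].astype(int);print(x-25,y-37);ims.append(cv2.resize(im[y-37:y+38,x-25:x+25,::-1],(400,600),interpolation=2))
cv2.imwrite("pics/d.png",np.hstack(ims))
p,r=toolT();print(p+r.apply([-.0035,.0007,.1])-pad)
E
```

```text
clock: 12.82
tool_pos: [0.5173, 0.1578, 0.1471]
orientation: [-166.0, 7.0, -119.2]
force: [-0.5, -0.7, 2.5]
opening: 0.0149
gripper_force: 30.0
along n 1.98 0.45 [-0.9  -0.06  1.8 ] tcp [0.5173 0.1578 0.1472] h 92.95 13.3167
along n 1.98 0.34 [-0.76  0.12  1.85] tcp [0.5172 0.1578 0.1471] h 92.93 13.8167
190 210
229 160
[ 0.00157787 -0.00025947 -0.00687936]
```

View pics/d.png

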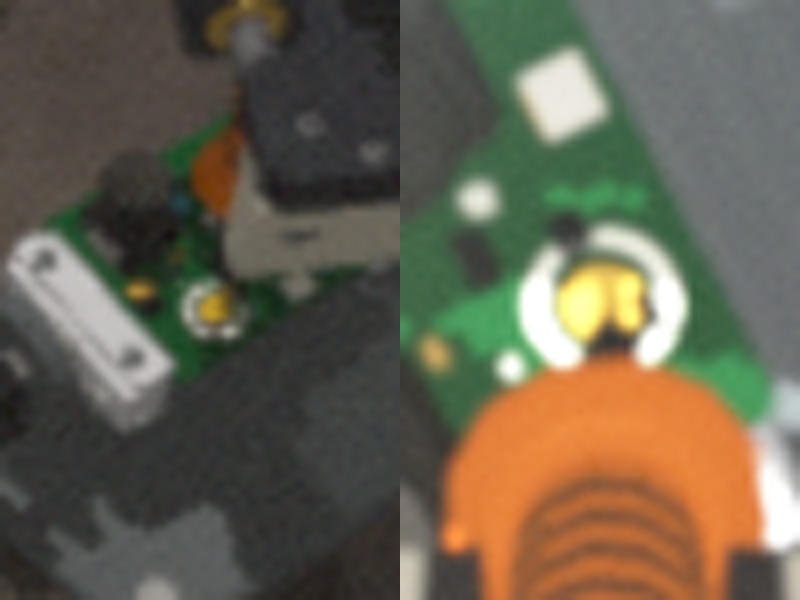

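The tip sits on the ringed pad (pad at crop (603,300), needle entering the centre of the gold). The tared push along the board normal is 2.25 N and the travel past contact about 5 mm, so the spring is about half in. Handing in.

```bash
python3 -c "
from plant import *
print(close_job())"
```

```text
the job is handed in; nothing more can be done
None
```

The orange test pen from the stand is still gripped with its tip on the ringed pad, square to the board, the spring about half in (4.5–5 mm estimated), and the job was handed in at about 14 s; the two look-alike pens tipped over by themselves before the arm came near them.

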